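# Draw the cutting pad home and bolt it

### The arm

A 6-joint arm with a two-finger parallel gripper is mounted at the origin on the work surface. World frame = base frame: x ahead of the robot, y to its left, z up, the work surface at z = 0. Lengths are in mm, angles in rad, forces in N, time in s.
With the tool pointing down it reaches from about 350 to 775 mm from the base axis. Payload 7.3 kg.
Tool frame: the origin (TCP) lies at the centre of the arm's flange, where the gripper is bolted on; the fingertips stand 178 mm ahead of it and the grasp point (between the pads) lies 159 mm ahead of it; z points along the fingers, y is the direction in which the jaws open and shut (so a half turn about z gives the same grasp; the last joint's range is limited). The gripper opens to 92 mm and grips with 3 to 60 N. Pads are 19 mm wide; open, the fingers measure 130 mm over their backs; the gripper's body (75 mm by 190 mm) begins 47 mm behind the grasp point.
Start: joints at [1.013, 0.342, 1.524, -0, 1.275, -0.146], TCP at [210.115, 481.123, 404.741] pointing down, gripper open.
Joint ranges: [-2.53, 2.53], [-0.77, 2.02], [0.04, 2.7], [-1, 4.14], [0.28, 2.66], [-3.11, 3.11]. Speed limits (rad/s): [2.57, 2.57, 3.14, 3.14, 3.14, 3.14].

### API

Orientations are given as [roll, pitch, yaw] about the fixed x, y, z axes, in that order (R = Rz(yaw) Ry(pitch) Rx(roll)).
In Python, from plant import get_obs, capture, close_job gives the robot as it stands. The module is installed in compiled form; this text tells all that it offers.
- The arm moves only by the shell command python3 -m pendant 'ROWS'. ROWS is JSON, a list of rows, each a list of 3 entries, a list of its own where there are three numbers: the shift along the tool's x, y, z in m, then the turn, a rotation vector about the tool's x, y, z in rad, then the finger opening in m, from 0 to 0.0918. In form: [[[tx, ty, tz], [wx, wy, wz], fingers], ...]. A call has 1 to 10 rows; each row is the pose to reach, as a shift and turn from the pose commanded when the call began, along the tool's axes at that moment; what a row does not reach only later rows make up. A row lasts 1/12 s, in which the tool goes at most 41.7 mm and 7.16 degrees, less where a joint would pass 70% of its speed; a pose out of reach is approached as far as the arm can. A call with a gripper value outside its range is refused whole. The fingers move at their own pace and stop on an object; the grip force is fixed at half the most. Time passes only in rows, so rows that repeat a pose let the fingers close. It gives the time, the measured TCP pose, the force and the opening at its end, in the units of the state.
- get_obs(): the state, without advancing time (a new reading comes with each control period).
- capture(name): name is "scene" or "top" or "wrist"; returns a dict with "color" (480x640x3 uint8, red, green, blue), "mtx" (3x3 intrinsics, pixels), "dist" ([k1, k2, p1, p2, k3] as OpenCV has them; the pictures are not rectified), "rvec" (rotation vector, rad) and "tvec" (3), from world to camera coordinates, as OpenCV has them. Camera axes: x right, y down, z forward; pixel columns grow to the right and rows downward; lengths in mm; the calibration is good to about 2 mm. A picture is of the moment at which its call begins. There is no depth.
- close_job(): hands the job in, once; it reports no verdict.
The state is a dict: "time": time; "joint_positions": joint angles; "dq": joint speeds; "tau": joint torques, N m; "tool_pos": TCP position; "tcp_rot": TCP orientation; "contact_force": force on the tool from outside, world axes, zero at the start; "moment": the same for the moment, N m; "grip_width": finger opening in mm.
Only numpy, scipy, OpenCV 4.12 (cv2) and the standard library are available. Lean on these libraries where they do the work, as an engineer would, in place of code of your own. Each camera call takes 0.05 s, during which the arm holds its last target. There are 200 camera calls.

### The job

The white cutting pad has been left run in under the press hood and has no edge to take hold of: press down on its top, firmly enough to take it along but never harder than 25 N so the surface is not marked, and drag it back along its bed until it is fully home against the red stop. Then shoot the brass bolt all the way in behind the pad by its red knob, so that the pad stays locked home. Leave the hammer, glue bottle, stone block and steel die where they are, and let go of everything.

Things in the scene. Friction and masses are not known exactly. Their poses are not given: they have to be found in the camera images.
- bed: Fixed press bed standing on the table: a channel along its x axis. Origin: at table height, mid-width, under the inner face of the red stop at the channel's end nearest the robot; x leads along the channel away from the stop, y to the bolt's side, z up. Heights from this origin: channel floor 12 mm, stop (20 mm thick) and green side rails 30 mm; rails 123 mm apart inside, 15 mm wide.
- hood (a point): Middle of the upper front edge of the fixed green hood, at bed x = 230 mm, z = 47 mm. The hood covers the channel from there to x = 358 mm, roof 7 mm thick with its underside at 40 mm, closed at the sides and far end.
- ramp (a point): Middle of the line, at bed x = 58 mm, z = 12 mm, where the flat floor ends and a metal ramp plate begins; from here the plate rises to the stop, lifting the pad's near end 3 to 7 mm by the time it is home (the top under a finger 55 mm from that end rises about 2 to 5 mm). How much differs from time to time and is not measured: feel it by the rising force and give way.
- pad: Loose white grippy-faced pad, steel backed, 180 mm (x) by 120 mm, 15 mm thick, 0.45-0.8 kg; origin at centre of underside, axes as the bed's. Top at bed z = 27 mm at first; 1.5 mm play each side. Home at the stop: origin at bed x = 90 mm; starts 60-110 mm farther out, far end under the hood. Fingertip friction about twice that of the floor: needs 5-9 N of press to follow, 14 N is sure.
- bolt (a joint): Travel of the brass bolt in m: 0 drawn out, 0.045 fully in (end stop), along the bed's -y, against about 2.5 N friction; stays where left. Bar 14 mm wide, centred at bed x = 192 mm, z = 14-26 mm; its nose, at bed y = 75.5 mm less the travel, crosses the channel 5 mm behind a pad that is home. A pad not home blocks it.
- bolt_knob (a point): Point on the axis of the bolt's upright red knob, at bed z = 54 mm. Knob 16 mm across, from z = 26 to 72 mm; moves with the bolt: bed x = 192 mm, y = 135 mm less the travel. Steel straps round the bolt reach z = 31 mm: keep fingertips above 35 mm here.
- hammer: Loose hammer lying along the bed's right side (its -y side); not to be disturbed.
- glue: Loose blue glue bottle with a red cap, 56 mm across, 130 mm tall, standing left of the bolt; origin at the centre of its underside; not to be disturbed.
- stone: Loose grey stone block 120 x 70 x 45 mm, lying left of the hood, beyond the bolt; origin at the centre of its underside; not to be disturbed.
- die: Loose round steel cutting die (ring) 84 mm across, 32 mm high, on the table left of the bed near the stop; origin at the centre of its underside; not to be disturbed.
There are look-alikes about, which are no part of the job. Of the things like the pad, leave any that is brown or green; of the rest the larger one is meant.

How it is judged:
By the outcome, as a careful person would: the job done as asked, in the order asked, and still so for the second after the job is handed in, with the robot touching nothing.
It also fails if it takes over 64 s, if anything falls off the work surface, if the arm or the gripper's body presses on something with over 40 N, if the wrist force passes 120 N, or if a joint passes its speed limit or range.

## Working session

There is one attempt and no reset: what is moved stays moved. The work goes in short steps, Python scripts to look and compute and a shell command to move; the robot and the scene stay as the last step left them, time stands still between calls to the robot, and variables do not carry over. Pictures are saved under pics/ and viewed, about 8 in all and at most 12, crops included, and the job is handed in when it is done.

```bash
mkdir -p pics; cat > h.py <<'E'
import numpy as np,cv2,pickle
from plant import get_obs,capture
def snap(n,f):
    c=capture(n); pickle.dump(c,open(f'pics/{f}.pkl','wb')); cv2.imwrite(f'pics/{f}.png',c['color'][:,:,::-1]); return c
def load(f): return pickle.load(open(f'pics/{f}.pkl','rb'))
def A(c,k): return np.array(c[k],float)
def ray(c,uv,z):
    R=cv2.Rodrigues(A(c,'rvec'))[0]; t=A(c,'tvec').reshape(3)
    p=cv2.undistortPoints(np.array(uv,float).reshape(-1,1,2),A(c,'mtx'),A(c,'dist')).reshape(-1,2)
    d=np.c_[p,np.ones(len(p))]@R; o=-R.T@t
    z=np.broadcast_to(z,len(p)); return o+d*((z-o[2])/d[:,2])[:,None]
def proj(c,P): return cv2.projectPoints(np.array(P,float).reshape(-1,1,3),A(c,'rvec'),A(c,'tvec'),A(c,'mtx'),A(c,'dist'))[0].reshape(-1,2)
E
python3 - <<'E'
from h import *
for n in("scene","top"): snap(n,n)
print(get_obs())
E
```

```text
{'time': 0.1, 'joint_positions': array([ 1.01302704e+00,  3.42669477e-01,  1.52488253e+00, -4.83213424e-05,
        1.27539695e+00, -1.45993341e-01]), 'dq': array([ 0.00274919, -0.00158315, -0.00159978,  0.00127728, -0.00081735,
        0.00017345]), 'tau': array([ 2.17146473e-03, -4.32002234e+01, -2.44694853e+01,  7.20640831e-02,
        5.25735423e-02, -1.76529170e-06]), 'tool_pos': array([210.05020253, 481.03257262, 404.11936466]), 'tcp_rot': array([-3.14024405e+00, -1.51591220e-04,  2.72983071e+00]), 'contact_force': array([-0.12935293,  0.28403431, -0.56467306]), 'moment': array([-0.01902055, -0.07127826,  0.01031141]), 'grip_width': 91.72691303663575}
```

View pics/top.png

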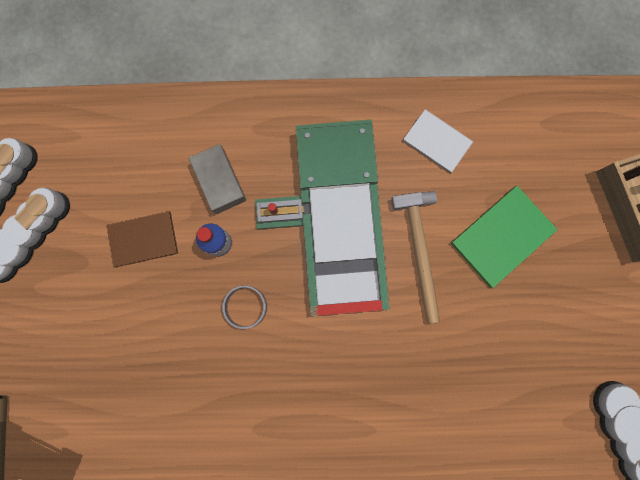

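View pics/scene.png

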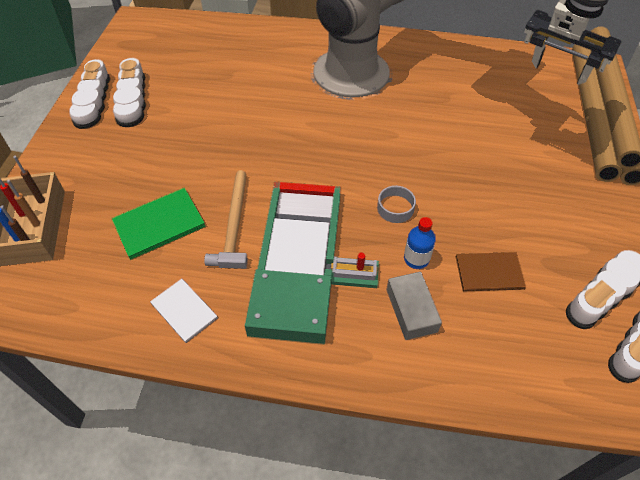

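The top view shows the bed with its stop at about (349,308) and its hood at (338,150). There are four pad-like things:
- A white pad in the channel at (343,222).
- A smaller loose white one at (438,140).
- A green one at (504,237).
- A brown one at (142,240).

The white pad in the channel is the one meant: it is the larger of the two that are neither brown nor green, and it lies under the hood. I'll confirm that in an enlarged crop.

```bash
python3 - <<'E'
from h import *
im=cv2.imread('pics/top.png')[115:325,245:395]
im=cv2.resize(im,None,fx=3.8,fy=3.8,interpolation=cv2.INTER_CUBIC)
cv2.imwrite('pics/crop1.png',cv2.rotate(im,cv2.ROTATE_90_CLOCKWISE))
c=load('top'); R=cv2.Rodrigues(A(c,'rvec'))[0]; print(-R.T@A(c,'tvec').reshape(3))
E
```

```text
[ 468.98085869    6.21633676 1025.46159254]
```

View pics/crop1.png

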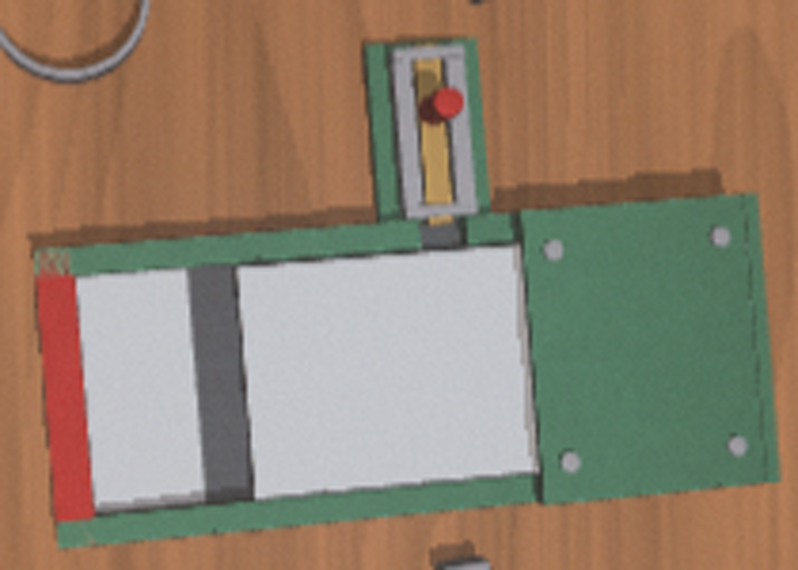

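The crop confirms it: a large white pad lies in the channel, its near edge at about X=238–254 and its far end under the hood. The ramp plate is at X=78–207, the red stop at X=38–95, and the red knob's top is at (449,103). Next I fit the bed pose.

```bash
cat > fit.py <<'E'
from h import *
from scipy.optimize import least_squares
c=load('top')
cp=lambda X,Y:(245+(Y+.5)/3.8-.5,115+(797-X+.5)/3.8-.5)
obs=[((36,250),(-20,76.5,30)),((58,547),(-20,-76.5,30)),((76,277),(0,61.5,30)),((94,516),(0,-61.5,30)),((520,211),(230,76.5,47)),((542,503),(230,-76.5,47)),((757,195),(358,76.5,47)),((780,482),(358,-76.5,47)),((449,103),(192,135,72))]
px=np.array([cp(*o[0]) for o in obs]);B=np.array([o[1] for o in obs],float)
def w(p,B):
    s,k=np.sin(p[2]),np.cos(p[2]);B=np.atleast_2d(B);return np.c_[p[0]+k*B[:,0]-s*B[:,1],p[1]+s*B[:,0]+k*B[:,1],B[:,2]]
r=least_squares(lambda p:(proj(c,w(p,B))-px).ravel(),[400,0,0],x_scale=[1,1,.01],loss='soft_l1')
print(r.x,r.fun.reshape(-1,2).round(1).tolist())
def inv(p,W): s,k=np.sin(p[2]),np.cos(p[2]);d=W[:,:2]-p[:2];return np.c_[k*d[:,0]+s*d[:,1],-s*d[:,0]+k*d[:,1]]
np.save('bed.npy',r.x)
print('pad near',inv(r.x,ray(c,[cp(238,267),cp(254,499)],27)),'ramp',inv(r.x,ray(c,[cp(190,268),cp(207,500)],12)))
print('knob',ray(c,[cp(449,103)],72),w(r.x,[192,135,72]))
for n,q,z in(('glue',(205,234),130),('stone',(213,174),45),('die',(244,307),32)): print(n,inv(r.x,ray(c,[q],z)))
E
python3 fit.py
```

```text
[ 4.75891140e+02 -4.28647797e+01  5.97541467e-02] [[-0.2, 0.8], [0.6, 0.2], [-0.4, 0.3], [0.1, -0.1], [0.1, -0.2], [1.0, -0.6], [-0.4, -0.2], [0.4, -0.1], [-1.3, -0.1]]
pad near [[ 83.53979328  59.3996447 ]
 [ 82.27335108 -60.60200972]] ramp [[ 59.76516881  60.97814568]
 [ 58.99622912 -60.48134096]]
knob [[659.31060577 100.95418712  72.        ]] [[659.48645778 103.36024936  72.        ]]
glue [[139.24513083 249.49486749]]
stone [[271.51774148 246.93858632]]
die [[  6.40966704 202.83437518]]
```

Fit residuals are about 1 px or less. The ramp line comes out at about 59 mm against the stated 58, and the pad's near end is at bed x≈83, which is in the expected range. The jaws will lie along bed x (yaw≈1.63), which clears the glue bottle. Now I work out the move.

```bash
cat > go.py <<'E'
import sys
from h import *
from scipy.spatial.transform import Rotation as Ro
p=np.load('bed.npy'); s,k=np.sin(p[2]),np.cos(p[2])
o=get_obs(); R=Ro.from_euler('xyz',o['tcp_rot'])
x=o['tool_pos'];d=x[:2]-p[:2]
print('t',round(o['time'],2),'bed',[round(k*d[0]+s*d[1],1),round(-s*d[0]+k*d[1],1)],'tipz',round(x[2]-178,1),'F',o['contact_force'].round(1),'w',round(o['grip_width'],1))
if len(sys.argv)>3:
    bx,by,tz=map(float,sys.argv[1:4])
    T=np.array([p[0]+k*bx-s*by,p[1]+s*bx+k*by,tz+178]); Rt=Ro.from_euler('xyz',[np.pi,0,p[2]+np.pi/2])
    print('shift',(R.inv().apply(T-x)/1000).round(4),'turn',(R.inv()*Rt).as_rotvec().round(4))
E
python3 go.py 138 0 200; python3 go.py 138 0 60
```

```text
t 0.1 bed [np.float64(-234.1), np.float64(538.8)] tipz 226.1 F [-0.1  0.3 -0.6] w 91.7
shift [-0.5762 -0.311   0.0265] turn [-1.3000e-03  6.0000e-04  1.0993e+00]
t 0.1 bed [np.float64(-234.1), np.float64(538.8)] tipz 226.1 F [-0.1  0.3 -0.6] w 91.7
shift [-0.5763 -0.3108  0.1665] turn [-1.3000e-03  6.0000e-04  1.0993e+00]
```

```bash
python3 -m pendant '[[[-0.576,-0.311,0.026],[0,0,1.1],0],[[-0.576,-0.311,0.026],[0,0,1.1],0],[[-0.576,-0.311,0.026],[0,0,1.1],0],[[-0.576,-0.311,0.026],[0,0,1.1],0],[[-0.576,-0.311,0.026],[0,0,1.1],0],[[-0.576,-0.311,0.026],[0,0,1.1],0],[[-0.576,-0.311,0.026],[0,0,1.1],0],[[-0.576,-0.311,0.026],[0,0,1.1],0],[[-0.576,-0.311,0.026],[0,0,1.1],0],[[-0.576,-0.311,0.026],[0,0,1.1],0]]'; python3 go.py 138 0 60
```

```text
time: 0.93
tool_pos: [467.5, 151.3, 388.0]
tcp_rot: [-3.141, -0.0, 1.624]
contact_force: [0.1, -0.1, -0.4]
grip_width: 29.6
t 0.93 bed [np.float64(3.2), np.float64(194.3)] tipz 210.0 F [ 0.1 -0.1 -0.4] w 29.6
shift [-0.1935  0.1361  0.1499] turn [-0.0003 -0.0001 -0.0064]
```

```bash
python3 -m pendant '[[[-0.04,0.03,0.02],[0,0,0],0],[[-0.08,0.055,0.04],[0,0,0],0],[[-0.12,0.08,0.06],[0,0,0],0],[[-0.15,0.1,0.08],[0,0,0],0],[[-0.18,0.125,0.1],[0,0,0],0],[[-0.193,0.136,0.12],[0,0,0],0],[[-0.193,0.136,0.14],[0,0,0],0],[[-0.193,0.136,0.15],[0,0,0],0],[[-0.193,0.136,0.15],[0,0,0],0],[[-0.193,0.136,0.15],[0,0,0],0]]'; python3 go.py 138 0 60; python3 - <<'E'
from h import *
snap('scene','s2');snap('wrist','w2')
a=cv2.imread('pics/s2.png')[140:350,220:420];a=cv2.resize(a,None,fx=2.28,fy=2.28,interpolation=cv2.INTER_CUBIC)
b=cv2.resize(cv2.imread('pics/w2.png'),(340,255));o=np.zeros((480,800,3),np.uint8);o[:a.shape[0],:a.shape[1]]=a[:480,:456];o[:255,460:]=b
cv2.imwrite('pics/v2.png',o)
E
```

```text
time: 1.77
tool_pos: [613.3, -30.7, 238.0]
tcp_rot: [-3.14, -0.001, 1.63]
contact_force: [0.1, -0.5, 0.1]
grip_width: 0.6
t 1.77 bed [np.float64(137.9), np.float64(4.0)] tipz 60.0 F [ 0.1 -0.5  0.1] w 0.6
shift [-0.004   0.0001  0.    ] turn [-0.0018 -0.0008 -0.0003]
```

View pics/v2.png

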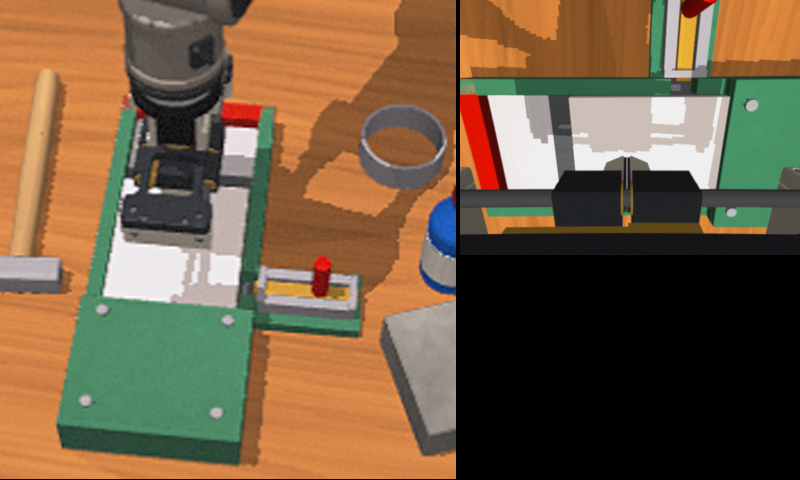

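The gripper hangs over the pad in mid-channel (crop (175,180)) and is clear of the rails, hood and hammer. I centre it and go down in small steps.

```bash
python3 -m pendant '[[[-0.004,0,0.01],[0,0,0],0],[[-0.004,0,0.02],[0,0,0],0],[[-0.004,0,0.027],[0,0,0],0],[[-0.004,0,0.029],[0,0,0],0],[[-0.004,0,0.029],[0,0,0],0]]'; python3 -m pendant '[[[0,0,0.001],[0,0,0],0],[[0,0,0.001],[0,0,0],0],[[0,0,0.002],[0,0,0],0],[[0,0,0.002],[0,0,0],0]]';python3 go.py 138 0 27
```

```text
time: 2.28
tool_pos: [613.7, -35.2, 208.1]
tcp_rot: [-3.14, -0.001, 1.63]
contact_force: [-0.2, -0.6, -0.9]
grip_width: 0.4
time: 2.62
tool_pos: [614.1, -35.4, 207.3]
tcp_rot: [3.141, 0.0, 1.63]
contact_force: [-0.0, 0.1, 0.1]
grip_width: 0.5
t 2.62 bed [np.float64(138.4), np.float64(-0.8)] tipz 29.3 F [-0.   0.1  0.1] w 0.5
shift [ 0.0008 -0.0004  0.0023] turn [ 0.0004  0.     -0.0008]
```

```bash
for i in 1 2; do python3 -m pendant '[[[0,0,0.0005],[0,0,0],0],[[0,0,0.001],[0,0,0],0],[[0,0,0.001],[0,0,0],0]]' | egrep 'pos|force'; done
```

```text
tool_pos: [614.0, -35.4, 206.1]
contact_force: [-0.3, -0.0, -1.0]
tool_pos: [614.1, -35.4, 205.3]
contact_force: [-0.5, 0.7, 1.9]
```

```bash
python3 -m pendant '[[[0,0,0.0003],[0,0,0],0],[[0,0,0.0005],[0,0,0],0],[[0,0,0.0005],[0,0,0],0]]' | egrep 'pos|force'
```

```text
tool_pos: [614.1, -35.4, 205.3]
contact_force: [-1.4, -0.0, 6.4]
```

```bash
python3 -m pendant '[[[0,0,0.0003],[0,0,0],0],[[0,0,0.0007],[0,0,0],0],[[0,0,0.0007],[0,0,0],0]]' | egrep 'pos|force'; python3 -m pendant '[[[0,-0.001,0],[0,0,0],0],[[0,-0.002,0],[0,0,0],0],[[0,-0.004,0],[0,0,0],0],[[0,-0.006,0],[0,0,0],0],[[0,-0.008,0],[0,0,0],0]]' | egrep 'pos|force'
```

```text
tool_pos: [614.0, -35.4, 205.3]
contact_force: [-3.3, 0.5, 10.5]
tool_pos: [607.1, -36.0, 205.3]
contact_force: [3.3, -0.5, 5.9]
```

Pressing fell to 5.9 N while dragging, so I add about 0.7 mm.

```bash
python3 -m pendant '[[[0,0,0.0007],[0,0,0],0],[[0,0,0.0007],[0,0,0],0]]' | egrep 'pos|force'; python3 -m pendant '[[[0,-0.002,0],[0,0,0],0],[[0,-0.004,0],[0,0,0],0],[[0,-0.006,0],[0,0,0],0],[[0,-0.008,0],[0,0,0],0]]' | egrep 'pos|force'
```

```text
tool_pos: [606.9, -36.0, 205.3]
contact_force: [-0.1, 0.6, 11.9]
tool_pos: [599.6, -36.6, 205.2]
contact_force: [4.2, 0.2, 9.5]
```

```bash
python3 -m pendant '[[[0,0,0.0004],[0,0,0],0],[[0,-0.002,0.0004],[0,0,0],0],[[0,-0.005,0.0004],[0,0,0],0],[[0,-0.008,0.0004],[0,0,0],0],[[0,-0.01,0.0004],[0,0,0],0]]' | egrep 'pos|force'; python3 go.py; python3 - <<'E'
from h import *
snap('top','t3');snap('wrist','w3')
a=cv2.imread('pics/t3.png')[170:325,245:395];a=cv2.resize(a,None,fx=3,fy=3,interpolation=cv2.INTER_CUBIC)
b=cv2.resize(cv2.imread('pics/w3.png'),(340,255));o=np.zeros((465,800,3),np.uint8);o[:465,:450]=a;o[:255,460:]=b
cv2.imwrite('pics/v3.png',o)
E
```

```text
tool_pos: [589.8, -37.2, 205.2]
contact_force: [4.5, 0.7, 9.5]
t 4.95 bed [np.float64(114.0), np.float64(-1.2)] tipz 27.2 F [4.5 0.7 9.5] w 0.4
```

View pics/v3.png

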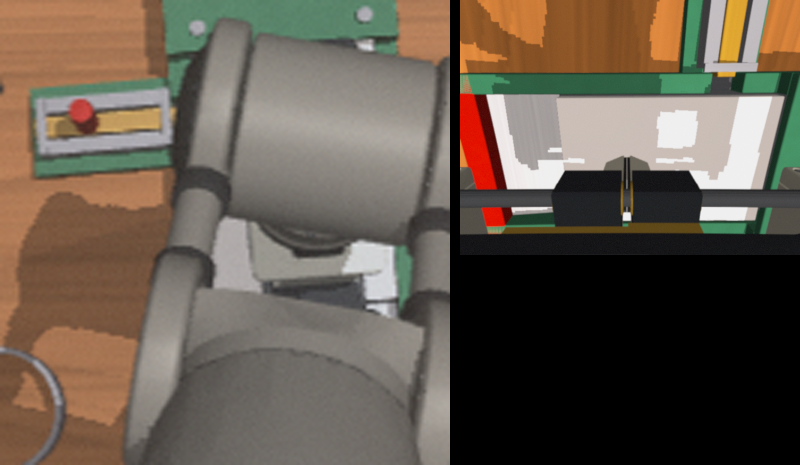

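The wrist view shows the pad's near edge (X≈556) now at the ramp line with the dark floor gap closed, so the pad is following the finger (about 24 mm so far). I go on in short stretches and watch the force.

```bash
python3 -m pendant '[[[0,-0.002,0.0003],[0,0,0],0],[[0,-0.004,0.0003],[0,0,0],0],[[0,-0.006,0.0003],[0,0,0],0]]' | egrep 'pos|force'; python3 -m pendant '[[[0,-0.002,0],[0,0,0],0],[[0,-0.004,0],[0,0,0],0]]' | egrep 'pos|force'
```

```text
tool_pos: [584.4, -37.5, 205.3]
contact_force: [6.4, 1.5, 11.9]
tool_pos: [580.6, -37.8, 205.5]
contact_force: [6.9, 1.3, 13.0]
```

```bash
python3 -m pendant '[[[0,-0.002,0],[0,0,0],0],[[0,-0.004,0],[0,0,0],0]]' | egrep 'pos|force'
```

```text
tool_pos: [576.7, -38.0, 205.7]
contact_force: [7.4, 1.1, 13.1]
```

```bash
python3 -m pendant '[[[0,-0.002,0],[0,0,0],0],[[0,-0.004,0],[0,0,0],0]]' | egrep 'pos|force';python3 -m pendant '[[[0,-0.002,-0.0001],[0,0,0],0],[[0,-0.004,-0.0002],[0,0,0],0]]' | egrep 'pos|force'
```

```text
tool_pos: [572.9, -38.2, 205.9]
contact_force: [8.0, 1.6, 14.1]
tool_pos: [569.0, -38.5, 206.1]
contact_force: [6.9, 1.7, 14.0]
```

```bash
python3 -m pendant '[[[0,-0.002,-0.0001],[0,0,0],0],[[0,-0.004,-0.0002],[0,0,0],0]]' | egrep 'pos|force';python3 -m pendant '[[[0,-0.002,-0.0001],[0,0,0],0],[[0,-0.004,-0.0002],[0,0,0],0]]' | egrep 'pos|force'
```

```text
tool_pos: [565.0, -38.7, 206.3]
contact_force: [7.3, 1.6, 14.4]
tool_pos: [561.1, -38.9, 206.5]
contact_force: [8.2, 1.6, 13.5]
```

```bash
for i in 1 2 3; do python3 -m pendant '[[[0,-0.002,-0.0001],[0,0,0],0],[[0,-0.004,-0.0002],[0,0,0],0]]' | egrep 'pos|force';done
```

```text
tool_pos: [557.1, -39.2, 206.7]
contact_force: [8.3, 2.3, 15.2]
tool_pos: [553.2, -39.4, 206.9]
contact_force: [7.9, 2.2, 14.7]
tool_pos: [549.2, -39.7, 207.1]
contact_force: [8.7, 2.4, 15.2]
```

```bash
for i in 1 2; do python3 -m pendant '[[[0,-0.002,-0.0001],[0,0,0],0],[[0,-0.004,-0.0002],[0,0,0],0]]' | egrep 'pos|force';done; python3 go.py
```

```text
tool_pos: [545.3, -39.9, 207.4]
contact_force: [8.1, 2.7, 16.1]
tool_pos: [541.3, -40.1, 207.6]
contact_force: [8.2, 2.6, 16.0]
t 7.13 bed [np.float64(65.5), np.float64(-1.2)] tipz 29.6 F [ 8.2  2.6 16. ] w 0.3
```

```bash
for i in 1 2 3; do python3 -m pendant '[[[0,-0.001,-0.0001],[0,0,0],0],[[0,-0.002,-0.0002],[0,0,0],0]]' | egrep 'pos|force';done
```

```text
tool_pos: [539.3, -40.3, 207.8]
contact_force: [8.1, 2.0, 14.7]
tool_pos: [537.3, -40.4, 207.8]
contact_force: [7.9, 1.6, 15.3]
tool_pos: [535.2, -40.5, 208.0]
contact_force: [8.4, 1.9, 13.4]
```

```bash
for i in 1 2; do python3 -m pendant '[[[0,-0.001,-0.0001],[0,0,0],0],[[0,-0.002,-0.0001],[0,0,0],0]]' | egrep 'pos|force';done; python3 - <<'E'
from h import *
snap('wrist','w4'); snap('scene','s4')
a=cv2.imread('pics/s4.png')[165:285,255:375];a=cv2.resize(a,None,fx=3.8,fy=3.8,interpolation=cv2.INTER_CUBIC)
b=cv2.resize(cv2.imread('pics/w4.png'),(340,255));o=np.zeros((456,800,3),np.uint8);o[:,:456]=a;o[:255,460:]=b
cv2.imwrite('pics/v4.png',o)
E
```

```text
tool_pos: [533.2, -40.7, 208.1]
contact_force: [7.7, 2.0, 14.7]
tool_pos: [531.3, -40.8, 208.2]
contact_force: [8.0, 1.9, 16.1]
```

View pics/v4.png

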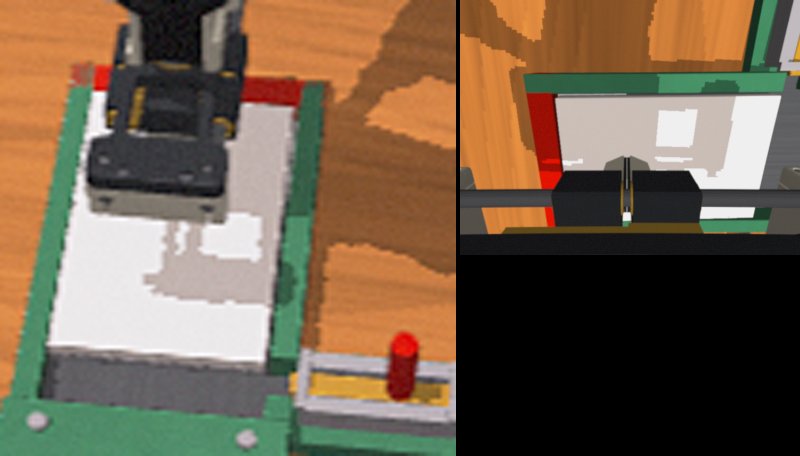

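The wrist view shows the pad's near edge (X≈556) all but touching the red stop, and in the scene its far end clears the bolt slot. I push on gently until the drag force jumps.

```bash
for i in 1 2; do python3 -m pendant '[[[0,-0.001,-0.0001],[0,0,0],0],[[0,-0.002,-0.0001],[0,0,0],0]]' | egrep 'pos|force';done
```

```text
tool_pos: [529.3, -40.9, 208.3]
contact_force: [9.9, 2.0, 14.6]
tool_pos: [527.7, -41.1, 208.3]
contact_force: [11.1, 1.1, 12.7]
```

```bash
python3 -m pendant '[[[0,0,0.0002],[0,0,0],0],[[0,-0.001,0.0003],[0,0,0],0],[[0,-0.002,0.0003],[0,0,0],0]]' | egrep 'pos|force';  python3 -m pendant '[[[0,-0.001,0],[0,0,0],0],[[0,-0.002,0],[0,0,0],0]]' | egrep 'pos|force'
```

```text
tool_pos: [526.2, -41.4, 208.3]
contact_force: [10.7, 1.2, 13.5]
tool_pos: [524.3, -41.6, 208.4]
contact_force: [12.6, 0.9, 15.0]
```

The drag force has levelled off at about 0.84 of the press, where it was about 0.55 while the pad moved, and the height no longer rises. So the finger is slipping on a pad that is home. I lift off and check with the top camera.

```bash
python3 -m pendant '[[[0,0,-0.001],[0,0,0],0],[[0,0,-0.002],[0,0,0],0],[[0,0,-0.01],[0,0,0],0],[[0,0,-0.04],[0,0,0],0],[[0,0,-0.08],[0,0,0],0],[[0,0,-0.09],[0,0,0],0],[[0,0,-0.09],[0,0,0],0]]'; python3 go.py 192 175 118; python3 - <<'E'
from h import *
snap('scene','s5'); snap('top','t5')
a=cv2.imread('pics/s5.png')[165:285,255:375];a=cv2.resize(a,None,fx=3.3,fy=3.3,interpolation=cv2.INTER_CUBIC)
b=cv2.imread('pics/t5.png')[175:325,245:395];b=cv2.resize(b,(396,396),interpolation=cv2.INTER_CUBIC)
cv2.imwrite('pics/v5.png',np.hstack([a,b]))
c=load('s5');print(proj(c,np.array([[1,0,0]])))
p=np.load('bed.npy');s,k=np.sin(p[2]),np.cos(p[2])
f=lambda B:[p[0]+k*B[0]-s*B[1],p[1]+s*B[0]+k*B[1],B[2]]
# expected far top edge of a home pad, crop px (scene, top)
for y in(-60,60):
  for x in(180,185,192): print(x,y,(( proj(c,[f((x,y,27))])-[255,165])*3.3).round(),((proj(load('t5'),[f((x,y,27))])-[245,175])*2.64).round())
E
```

```text
time: 9.4
tool_pos: [520.6, -41.0, 298.1]
tcp_rot: [3.136, 0.001, 1.63]
contact_force: [0.5, -0.2, 0.5]
grip_width: 0.1
t 9.4 bed [np.float64(44.8), np.float64(-0.8)] tipz 120.1 F [ 0.5 -0.2  0.5] w 0.1
shift [0.1759 0.1471 0.0026] turn [ 0.0051  0.0015 -0.0006]
[[350.34343233  71.85928048]]
180 -60 [[ 37. 293.]] [[333.  89.]]
185 -60 [[ 36. 300.]] [[332.  82.]]
192 -60 [[ 34. 309.]] [[331.  73.]]
180 60 [[226. 310.]] [[174. 102.]]
185 60 [[225. 317.]] [[173.  95.]]
192 60 [[224. 326.]] [[173.  86.]]
```

View pics/v5.png

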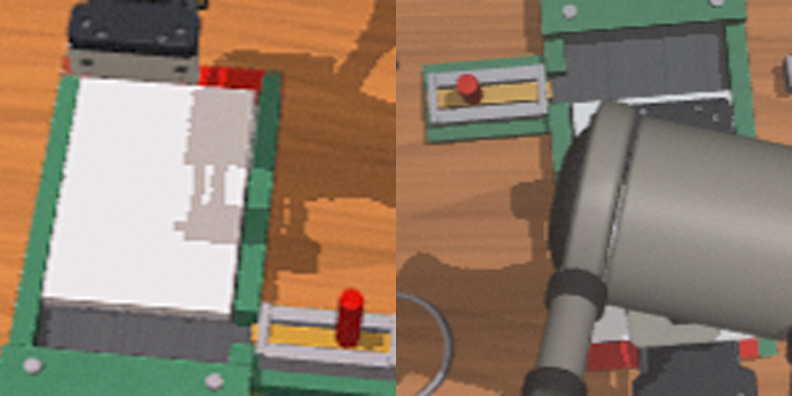

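The pad's far corners sit within about 1 mm of where a home pad's should be: top-view crop (175,104) and (337,91) against expected (174,102) and (333,89). The bolt slot is clear. I move to the bolt knob's outer side.

```bash
python3 -m pendant '[[[0.03,0.03,0],[0.005,0,0],0],[[0.06,0.06,0],[0.005,0,0],0],[[0.09,0.09,0],[0.005,0,0],0],[[0.12,0.12,0],[0.005,0,0],0],[[0.15,0.147,0],[0.005,0,0],0],[[0.164,0.147,0],[0.005,0,0],0],[[0.164,0.147,0],[0.005,0,0],0],[[0.164,0.147,0],[0.005,0,0],0]]'; python3 go.py 192 163 46; python3 - <<'E'
from h import *
snap('wrist','w6');snap('scene','s6')
a=cv2.imread('pics/s6.png')[165:315,295:445];a=cv2.resize(a,(396,396),interpolation=cv2.INTER_CUBIC)
b=cv2.resize(cv2.imread('pics/w6.png'),(400,300));o=np.zeros((396,796,3),np.uint8);o[:,:396]=a;o[:300,396:]=b
cv2.imwrite('pics/v6.png',o)
E
```

```text
time: 10.17
tool_pos: [656.5, 132.1, 292.3]
tcp_rot: [-3.132, 0.0, 1.632]
contact_force: [0.1, -0.6, 0.1]
grip_width: 0.9
t 10.17 bed [np.float64(190.8), np.float64(163.9)] tipz 114.3 F [ 0.1 -0.6  0.1] w 0.9
shift [-0.0008  0.0019  0.0683] turn [-0.0098  0.0005  0.0011]
```

View pics/v6.png

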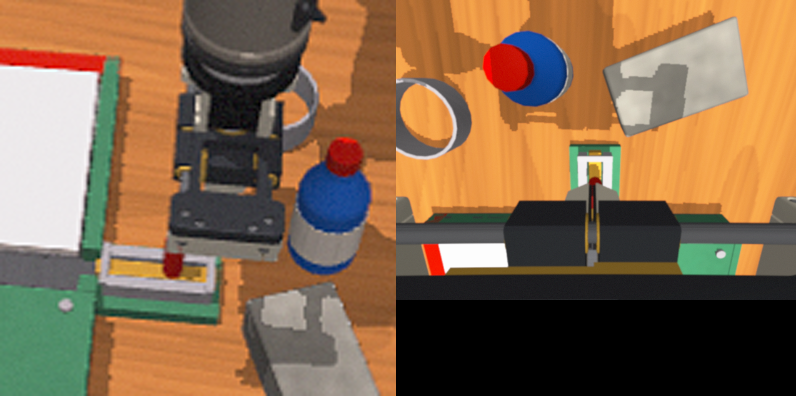

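```bash
python3 - <<'E'
from h import *
p=np.load('bed.npy');s,k=np.sin(p[2]),np.cos(p[2])
f=lambda *B:[p[0]+k*B[0]-s*B[1],p[1]+s*B[0]+k*B[1],B[2]]
c=load('w6')
for n,q in dict(tip=f(190.8,163.9,114.3),knobtop=f(192,135,72),knobtop8=f(192,143,72),below=f(190.8,163.9,46),knobbase=f(192,135,26),barend=f(192,163,26)).items(): print(n,proj(c,[q])*.625+[396,0])
R=cv2.Rodrigues(A(c,'rvec'))[0];print(-R.T@A(c,'tvec').reshape(3),R[2])
E
```

```text
tip [[596.24543198 197.30706271]]
knobtop [[597.00457618 202.81015609]]
knobtop8 [[597.05239962 195.31422886]]
below [[595.71403    164.89144832]]
knobbase [[596.55956366 182.34107496]]
barend [[596.69042126 159.23454364]]
[649.78616785 217.5965009  271.84366375] [ 0.00999483 -0.31209192 -0.94999934]
```

The projections agree with the picture: the knob base is predicted at (597,182) and seen there, and the knob is on the inner side of the fingers. I go down to tip z≈46 and then push towards -y.

```bash
python3 -m pendant '[[[0,0.001,0.02],[-0.008,0,0],0],[[0,0.002,0.04],[-0.008,0,0],0],[[0,0.002,0.055],[-0.008,0,0],0],[[0,0.002,0.065],[-0.008,0,0],0],[[0,0.002,0.068],[-0.008,0,0],0],[[0,0.002,0.068],[-0.008,0,0],0]]'; python3 go.py; python3 -m pendant '[[[-0.003,0,0],[0,0,0],0],[[-0.006,0,0],[0,0,0],0],[[-0.009,0,0],[0,0,0],0],[[-0.012,0,0],[0,0,0],0],[[-0.015,0,0],[0,0,0],0],[[-0.015,0,0],[0,0,0],0]]'; python3 go.py
```

```text
time: 10.77
tool_pos: [658.7, 130.5, 226.3]
tcp_rot: [3.14, 0.0, 1.629]
contact_force: [-0.6, 0.2, 0.6]
grip_width: 0.9
t 10.77 bed [np.float64(192.8), np.float64(162.2)] tipz 48.3 F [-0.6  0.2  0.6] w 0.9
time: 11.27
tool_pos: [660.1, 116.1, 227.6]
tcp_rot: [3.137, -0.0, 1.629]
contact_force: [0.1, 1.0, 0.4]
grip_width: 0.4
t 11.27 bed [np.float64(193.3), np.float64(147.7)] tipz 49.6 F [0.1 1.  0.4] w 0.4
```

```bash
python3 -m pendant '[[[-0.004,0,0],[0,0,0],0],[[-0.008,0,0],[0,0,0],0],[[-0.012,0,0],[0,0,0],0],[[-0.016,0,0],[0,0,0],0],[[-0.02,0,0],[0,0,0],0],[[-0.024,0,0],[0,0,0],0],[[-0.028,0,0],[0,0,0],0]]'|grep force; python3 go.py; python3 -m pendant '[[[-0.002,0,0],[0,0,0],0],[[-0.004,0,0],[0,0,0],0]]'|grep force; python3 go.py
```

```text
contact_force: [0.3, 2.7, 2.5]
t 11.85 bed [np.float64(193.2), np.float64(119.7)] tipz 48.9 F [0.3 2.7 2.5] w 0.3
contact_force: [0.9, 2.1, 0.7]
t 12.02 bed [np.float64(193.1), np.float64(115.8)] tipz 48.8 F [0.9 2.1 0.7] w 0.5
```

Force of about 2.5 N on the knob means the bolt is sliding. I go on in small steps to the end stop.

```bash
for i in 1 2 3; do python3 -m pendant '[[[-0.001,0,0],[0,0,0],0],[[-0.002,0,0],[0,0,0],0]]'|grep force; done; python3 go.py
```

```text
contact_force: [1.5, 3.0, 2.0]
contact_force: [0.7, 2.6, 0.6]
contact_force: [1.2, 2.7, 1.7]
t 12.52 bed [np.float64(193.1), np.float64(110.2)] tipz 48.9 F [1.2 2.7 1.7] w 0.8
```

```bash
for i in 1 2 3; do python3 -m pendant '[[[-0.0008,0,0],[0,0,0],0],[[-0.0015,0,0],[0,0,0],0]]'|grep force; done; python3 go.py
```

```text
contact_force: [0.7, 9.9, 1.2]
contact_force: [0.5, 13.5, 1.6]
contact_force: [0.7, 17.8, 1.8]
t 13.02 bed [np.float64(193.0), np.float64(108.7)] tipz 49.0 F [ 0.7 17.8  1.8] w 0.2
```

The stop is hard at 108.7 mm, about 1 mm from the expected 107.5. I back off, rise and retreat so the cameras see the bed.

```bash
python3 -m pendant '[[[0.004,0,0],[0,0,0],0],[[0.02,0,0],[0,0,0],0],[[0.04,0,0],[0,0,0],0],[[0.045,0,-0.02],[0,0,0],0],[[0.045,0,-0.06],[0,0,0],0],[[0.045,0,-0.1],[0,0,0],0],[[0.045,0,-0.14],[0,0,0],0],[[0.045,0,-0.18],[0,0,0],0],[[0.045,-0.04,-0.2],[0,0,0],0],[[0.08,-0.06,-0.2],[0,0,0],0]]'|grep force;python3 -m pendant '[[[0.04,-0.02,0],[0,0,0],0],[[0.08,-0.04,0],[0,0,0],0],[[0.12,-0.06,0],[0,0,0],0],[[0.16,-0.08,0],[0,0,0],0],[[0.2,-0.1,0],[0,0,0],0],[[0.24,-0.12,0],[0,0,0],0],[[0.26,-0.13,0],[0,0,0],0],[[0.26,-0.13,0],[0,0,0],0]]'|grep force; python3 go.py; python3 - <<'E'
from h import *
snap('scene','s7');snap('top','t7')
im=cv2.imread('pics/t7.png')[115:325,185:445]
cv2.imwrite('pics/v7.png',cv2.resize(im,None,fx=2.8,fy=2.8,interpolation=cv2.INTER_CUBIC))
p=np.load('bed.npy');s,k=np.sin(p[2]),np.cos(p[2]);c=load('t7')
for B in((192,90,72),(192,135,72),(192,30.5,26),(180,-60,27),(180,60,27),(0,61.5,30)): print(B,((proj(c,[[p[0]+k*B[0]-s*B[1],p[1]+s*B[0]+k*B[1],B[2]]])-[185,115])*2.8).round())
E
```

```text
contact_force: [1.1, 0.5, 0.2]
contact_force: [-0.4, -0.5, -0.2]
t 14.52 bed [np.float64(-1.4), np.float64(451.5)] tipz 247.9 F [-0.4 -0.5 -0.2] w 0.1
(192, 90, 72) [[305. 250.]]
(192, 135, 72) [[239. 255.]]
(192, 30.5, 26) [[392. 256.]]
(180, -60, 27) [[521. 262.]]
(180, 60, 27) [[352. 276.]]
(0, 61.5, 30) [[370. 531.]]
```

View pics/v7.png

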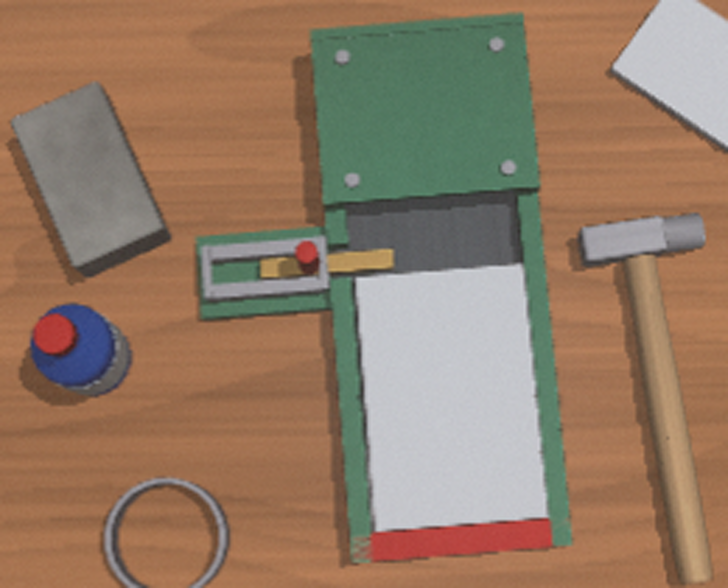

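The picture shows the pad flush with the red stop and its far corner at (356,278) against a predicted (352,276). The bolt nose is at (393,259), predicted (392,256), and the knob at (307,250), predicted (305,250). The hammer, glue bottle, stone and die are where they were, and the arm is clear.

```bash
python3 -c "
from plant import *
close_job()"
```

```text
the job is handed in; nothing more can be done
```

I dragged the white pad home against the red stop and shot the brass bolt fully in behind it. I then moved the arm clear and handed the job in at about 14.5 s.

- **Pad:** I pressed with closed fingers and kept easing off up the ramp. The highest press I read was 16 N; readings came only at the end of each short move. At the stop the drag force rose and levelled off and the top stopped rising. In the last top picture the pad's near edge is flush with the stop, and its far end is within about 2 mm of where it should be when home.
- **Bolt:** it slid at about 2.5 N, then met a hard end, where I pushed to 18 N. The final picture shows its nose and knob within about 1 mm of the fully-in position.
- **Other objects:** the hammer, glue bottle, stone block and steel die look unmoved in the last picture by eye. I did not measure their positions.
- **Disagreements:** the knob showed 2.4 mm off the fitted bed pose at the start, and the end stop came about 1 mm from where I expected it. Both are about what the camera calibration allows. No check failed.

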